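Prop leg down and hold the printer panel frame upright

ROBOT

A 6-joint arm with a two-finger parallel gripper is mounted at the origin on the work surface. World frame = base frame: x ahead of the robot, y to its left, z up, the work surface at z = 0. Lengths are in m, angles in rad, forces in N, time in s.
With the tool pointing down it reaches from about 0.275 to 0.825 m from the base axis. Payload 4.9 kg.
Tool frame: the origin (TCP) lies on the front face of the gripper's body, between the roots of the fingers; the fingertips stand robot.nose_length ahead of it and the grasp point (between the pads) lies 54 mm ahead of it (robot.nose_length is the distance from the TCP to the fingertips, in m); z points along the fingers, y is the line along which they close (so a half turn about z gives the same grasp; the last joint's range is limited). The gripper opens to 85 mm and grips with 20 to 120 N. Pads are 22 mm wide; open, the fingers measure 114 mm over their backs; the gripper's body (76 mm by 85 mm) begins 54 mm behind the grasp point. The pads swing forward as they close: fully open they stand 13 mm farther back than shut.
Start: joints at [1.186, 0.326, -0.193, 1.052, 0, 1.437], TCP at [0.136, 0.533, 0.304] pointing down, gripper open.
Joint ranges: [-2.65, 2.65], [-0.97, 1.79], [-1.3, 1.35], [-1.93, 2.1], [-1.47, 1.37], [-3.14, 3.14]. Speed limits (rad/s): [2.57, 2.57, 3.14, 3.14, 3.14, 3.14].

INTERFACE

Orientations are given as [roll, pitch, yaw] about the fixed x, y, z axes, in that order (R = Rz(yaw) Ry(pitch) Rx(roll)).
In Python, from rig import robot gives the robot as it stands.
- The arm moves only by the tool tcp_steps, called after ">>>" as name(argument=value, ...), one argument or row to a line, values as JSON. Schema: {"type":"object","properties":{"motion":{"type":"string"},"finger_gap":{"type":"number"},"squeeze":{"type":"number"},"only":{"type":"string"},"quiet":{"type":"boolean"},"lines":{"type":"string"}},"required":["motion"],"additionalProperties":false}. motion is a string of 1 to 8 rows, parted by a bar, with the numbers parted by commas; each row has 6 numbers: dx, dy, dz in fractions of the full range, 1 being 1 m, then a rotation vector rx, ry, rz in shares of 2 rad (1.0 is 2 rad); each row is the pose to reach, as a shift and turn from the pose commanded when the call began, along the tool's axes at that moment; what a row does not reach only later rows make up. A row lasts 1/8 s, in which the tool goes at most 0.0625 m and 0.188 rad, less where a joint would pass 70% of its speed; a pose out of reach is approached as far as the arm can. finger_gap is the finger opening in m, set as the call begins (left out keeps the last). The fingers move at their own pace and stop on an object; squeeze is the grip in N (left out, the last holds). Time passes only in rows, so rows that do not move let the fingers close. The tool returns the time, the measured TCP pose, the force, the opening and the grip force at its end. only (a regular expression) keeps the lines of the reply that match it, lines (a string "A,B") keeps lines A to B, and quiet returns only ok. A shift or turn number past 1, either way, is cut back to 1. Input that does not fit is refused with a message, and nothing moves.
- robot.get_state(): the state, without advancing time (a new reading comes with each control period).
- robot.camera(name): name is "scene" or "top" or "wrist"; returns a dict with "frame" (420x560x3 uint8, red, green, blue), "depth" (420x560 float32, m along the optical axis (not along the pixel's ray), 0 where there is no reading), "fx", "fy", "cx", "cy" (pixels), "k1" (the pictures are not rectified: a ray, as slopes to the right and down, at radius r is drawn at 1 + k1 r^2 times it, then the intrinsics apply), "R" (3x3) and "t" (3): a world point X has camera coordinates R X + t; the wrist camera has in their place "tool_from_camera" (4x4, takes a point from camera to tool coordinates, whose origin is the TCP and whose axes are the flange's). Camera axes: x right, y down, z forward; pixel columns grow to the right and rows downward; lengths in m; the calibration is good to about 2 mm. A picture is of the moment at which its call begins: read the wrist's pose just before it.
- robot.hand_in(): hands the job in; it is judged then, once.
Trained networks look in a picture, given as the dict that the camera call returned (one of the last four; its "shot" number tells which), for a name from the list of things; names that differ only in an ending like _2 or _b are one class to them, and where a whole thing is asked for, a point or a joint stands for the part that bears it (a point fixed in the world has none). Each returns a list of dicts, best first, with "conf" (0 to 1); they miss things now and then, are a little off and sometimes report something else, mostly with a low value. They report only what shows in the picture. A call takes as long as a camera call.
- robot.outline_of(picture, name): "pixels" (420x560 bool, what is visible of it) and "location" ([column, row] in pixels, amid what is visible of it).
The state is a dict: "clock": time; "joint_positions": joint angles; "joint_velocities": joint speeds; "joint_torque": joint torques, N m; "tool_pos": TCP position; "orientation": TCP orientation; "force": force on the tool from outside, world axes, zero at the start; "ft_torque": the same for the moment, N m; "opening": finger opening in m; "gripper_force": force on a finger pad.
Only numpy, scipy, OpenCV 4.12 (cv2) and the standard library are available. Lean on these libraries where they do the work, as an engineer would, in place of code of your own. Each camera call takes 0.05 s, during which the arm holds its last target. There are 200 camera calls.

TASK

Slide the blue carriage along its rails to the red end stop, then flip the frame's kickstand up over its top centre so that it drops all the way down behind the frame. Then raise the leaning frame fully upright by its orange top bar and finish still holding the bar in the fingers, so that the frame cannot tip forward again; leave the other things on the bench where they are.

Things in the scene. Friction and masses are not known exactly. Their poses are not given: they have to be found in the camera images.
- station: Grey base plate, 220 x 520 x 8 mm, fixed to the bench, with two steel rails along its y axis; origin under its centre at bench height, z up. Its -x side faces the robot (yaw within 0.2 rad). A red end stop stands at its +y end; the carriage slides towards +y. All parts below move in this frame: the hinges' axes are parallel to its y.
- carriage (a joint): Blue carriage (120 x 335 mm, top 30 mm above the bench) on the rails, travel in m: 0 = far from the stop, 0.140 = against the red end stop; needs about 3 N, stays where left. At value q its hub axis is at y = -0.070 + q in the station's frame.
- carriage_knob (a point): Middle of the red upright knob on the carriage, 20 mm diameter, 38 mm tall (52 to 90 mm above the bench, this point at 75 mm), on a 12 mm stem; it stands 140 mm to the -y side of the frame's middle, 70 mm from the frame's nearer side. Moves with the carriage.
- hub_axis (a point): Middle of the frame's hinge axis (steel hub, 28 mm diameter, along station y), on the carriage, 50 mm above the bench.
- frame (a joint): Tilt of the aluminium frame with the grey printer panel, rad: 0 = resting, leaning 0.60 rad towards the robot (station -x); 0.60 = upright; stop at 0.63. A return spring and its weight always tip it forward again when let go; about 4 N at the orange bar raises or holds it. 154 mm wide over the posts, posts 14 mm square.
- handle: Orange round bar, 16 mm diameter, 126 mm long between the frame's posts, parallel to station y, 200 mm from the hub axis; origin at its middle, own z along the frame's posts (vertical when upright). Free for fingers: the panel's upper edge is 55 mm below it along the posts. It may turn in the fingers as the frame swings in its arc.
- kickstand (a joint): Kickstand (dark steel rod, 12 mm diameter, 130 mm long) hinged on the +y side of the frame, rad: 0 = folded up along the post; 2.53 = fully down behind the frame. While the frame leans forward, top dead centre is at 0.60: before it the kickstand falls back to 0, beyond it it drops gently by its own weight to 2.53. A push of under 2 N towards station +x flips it.
- kick_pivot (a point): Centre of the kickstand's hinge, on the frame, 82.5 mm from the hub axis along the post and 100 mm to the +y side of the frame's middle (23 mm outside the post).
- kick_foot (a point): Centre of the kickstand's yellow ball foot (20 mm diameter), 130 mm from its pivot.
- foot_pad (a point): Top of the black rubber pad (40 x 40 mm) on the base plate on which the foot comes down when the carriage is at the stop, the kickstand down and the frame upright.
- spray_blue: Bystander: blue spray bottle, 68 mm diameter, 182 mm tall, origin under its centre, just behind the base plate or beside its -y end.
- spray_yellow: Bystander: yellow spray bottle with red head, 68 mm diameter, 182 mm tall, origin under its centre, just behind the base plate or beside its -y end.
- polish_can: Bystander: blue can, 66 mm diameter, 120 mm tall, origin under its centre, just behind the base plate.
- brush: Bystander: brush lying on the bench between the robot and the station; along its own x.
- screwdriver: Bystander: screwdriver lying on the bench between the robot and the station; along its own x.
- roller: Bystander: black rubber feed roller, 36 mm diameter, 30 mm tall, standing on the bench just in front of the base plate.
- screw_cup: Bystander: small aluminium bowl, 60 mm diameter, 40 mm tall, on the bench just in front of the base plate.

How it is judged:
On the way, in this order (a step that is already met when the one before it is completed fails the run):
1. the carriage is at the red end stop (value of joint carriage above 0.132 m), for 0.2 s.
2. the kickstand is flipped over centre and fully down, the frame still leaning (value of joint carriage above 0.132 m and value of joint kickstand above 2.4 rad and value of joint frame below 0.45 rad), for 0.2 s.
3. the frame is held upright by its orange bar (value of joint frame above 0.53 rad and angle between handle's own z axis and vertical below 0.08 rad and contact force between the fingers and handle above 1 N), for 0.2 s.
At the end, for the whole second after the job is handed in: The carriage is within 8 mm of its end stop, the kickstand within 0.13 rad of fully down, the frame upright within 0.07 rad and still, with the fingers on the orange bar (contact over 1 N) (all of step 3 and value of joint carriage above 0.132 m and value of joint kickstand above 2.4 rad and velocity of joint frame between -0.1 and 0.1 rad/s); the arm keeps its last pose, push and grip.
It fails at once if one of the other things on the bench is pushed more than 30 mm (distance of any of spray_blue, spray_yellow, polish_can, brush, screwdriver, roller, screw_cup from where it was at the start of the episode above 0.03 m).
It also fails if it takes over 64 s, if anything falls off the work surface, if the arm or the gripper's body presses on something with over 40 N, if the wrist force passes 120 N, or if a joint passes its speed limit or range.

## Working session

There is one attempt and no reset: what is moved stays moved. The work goes in short steps, Python scripts to look and compute and a tool call to move; the robot and the scene stay as the last step left them, time stands still between calls to the robot, and variables do not carry over. Pictures are saved under pics/ and viewed, at most 10 in all, crops included, and the job is handed in when it is done.

```bash
mkdir -p pics; ls
```

Create h.py:
```python
import numpy as np, cv2
from scipy.spatial.transform import Rotation as Rn
from rig import robot
def unproj(p,u,v,d):
    x=(u-p['cx'])/p['fx'];y=(v-p['cy'])/p['fy'];r=np.hypot(x,y);s=r
    for _ in range(10): s=r/(1+p['k1']*s*s)
    f=np.where(r>0,s/np.maximum(r,1e-9),1)
    return np.stack([x*f*d,y*f*d,d],-1)
def world(p,C,st=None):
    if 'R' in p: return (C-p['t'])@p['R']
    T=p['tool_from_camera'];C=C@T[:3,:3].T+T[:3,3]
    return C@Rn.from_euler('xyz',st['orientation']).as_matrix().T+st['tool_pos']
def cloud(p,st=None):
    v,u=np.mgrid[0:420,0:560]; return world(p,unproj(p,u,v,p['depth']),st)
def save(p,n): cv2.imwrite('pics/'+n,p['frame'][:,:,::-1])
def find(p,n,st=None):
    W=cloud(p,st);out=[]
    for o in robot.outline_of(p,n)[:1]:
        m=cv2.erode(o['pixels'].astype('uint8'),np.ones((2,2)))>0
        m&=p['depth']>0
        w=W[m]
        print(n,round(o['conf'],2),np.round(o['location']),m.sum(),'med',np.round(np.median(w,0),3) if len(w) else None,*( [np.round(np.percentile(w,q,axis=0),3) for q in(3,97)] if len(w) else []))
```

Create a.py:
```python
from h import *
s=robot.get_state();print({k:np.round(v,3) for k,v in s.items()},robot.nose_length)
for c in('scene','top'):
    p=robot.camera(c);save(p,c+'0.png');np.save(c+'W.npy',cloud(p));print(c, -p['R'].T@p['t'],p['R'][2])
    for n in 'station carriage carriage_knob hub_axis frame handle kickstand kick_pivot kick_foot foot_pad spray_blue spray_yellow polish_can brush screwdriver roller screw_cup'.split(): find(p,n)
```

```bash
python3 a.py
```

```text
pics
{'clock': np.float64(0.0), 'joint_positions': array([ 1.186,  0.327, -0.194,  1.052,  0.   ,  1.437]), 'joint_velocities': array([ 0.   ,  0.   , -0.001,  0.002, -0.   , -0.001]), 'joint_torque': array([-1.0000e-03, -4.4339e+01,  2.6245e+01,  1.5000e-02, -0.0000e+00,
        0.0000e+00]), 'tool_pos': array([0.136, 0.532, 0.303]), 'orientation': array([-3.14 , -0.   ,  2.891]), 'force': array([-0.071,  0.072, -0.721]), 'ft_torque': array([ 0.023,  0.024, -0.008]), 'gripper_force': np.float64(0.0), 'opening': np.float64(0.085)} 0.0726
scene [ 1.06417905 -0.45133015  0.8336584 ] [-0.55323849  0.45209241 -0.69967108]
station 0.77 [316. 236.] 15618 med [0.554 0.052 0.03 ] [ 0.451 -0.148  0.007] [0.667 0.338 0.201]
carriage 0.74 [315. 221.] 8603 med [0.535 0.061 0.061] [ 0.452 -0.082  0.029] [0.613 0.211 0.219]
carriage_knob 0.93 [317. 223.] 8615 med [0.535 0.062 0.061] [ 0.453 -0.081  0.029] [0.612 0.211 0.218]
hub_axis 0.82 [319. 222.] 8522 med [0.536 0.062 0.061] [ 0.453 -0.082  0.029] [0.613 0.21  0.219]
frame 0.81 [317. 196.] 4412 med [0.511 0.074 0.132] [ 0.446 -0.003  0.054] [0
[... 2049 characters left out ...]
236]
foot_pad 0.95 [235. 208.] 18381 med [0.554 0.091 0.018] [ 0.445 -0.142  0.006] [0.668 0.338 0.22 ]
spray_blue 0.98 [375. 244.] 970 med [ 0.462 -0.211  0.126] [ 0.437 -0.267  0.045] [ 0.488 -0.186  0.185]
spray_yellow 0.82 [228. 136.] 971 med [0.699 0.109 0.128] [0.682 0.069 0.014] [0.72  0.139 0.184]
polish_can 0.56 [293. 148.] 721 med [ 0.685 -0.034  0.12 ] [ 0.666 -0.061  0.032] [ 0.719 -0.009  0.124]
brush 0.77 [149. 314.] 1075 med [0.295 0.311 0.018] [0.226 0.28  0.001] [0.405 0.342 0.023]
screwdriver 0.56 [396. 284.] 455 med [ 0.369 -0.286  0.023] [ 0.252 -0.297  0.014] [ 0.422 -0.274  0.028]
roller 0.72 [262. 269.] 69 med [0.409 0.037 0.031] [0.397 0.025 0.027] [0.423 0.051 0.035]
```

Run:
```python
import cv2,numpy as np
for c in('scene','top'):
    i=cv2.imread(f'pics/{c}0.png'); i=i[80:330,120:420]; cv2.imwrite(f'pics/{c}0c.png',cv2.resize(i,(720,600)))
    W=np.load(c+'W.npy'); im=cv2.imread(f'pics/{c}0.png').astype(int); b,g,r=im[...,0],im[...,1],im[...,2]
    def rep(n,m):
        m=m&(W[...,0]>.3)&(W[...,0]<.75)&(abs(W[...,1])<.4)
        k,l,st,_=cv2.connectedComponentsWithStats(m.astype('uint8'))
        for j in range(1,k):
            if st[j,4]>15:
                w=W[l==j]; print(c,n,st[j],np.round(np.median(w,0),3),np.round(w.min(0),3),np.round(w.max(0),3))
    rep('red',(r>120)&(g<70)&(b<70)); rep('orange',(r>170)&(g>80)&(g<150)&(b<80)); rep('yellow',(r>150)&(g>140)&(b<90))
    rep('black',(r<45)&(g<45)&(b<45))
```

```text
scene red [403 193  14  11  42] [0.588 0.344 0.034] [0.564 0.338 0.029] [0.61  0.356 0.037]
scene red [377 220  33  16 266] [0.712 0.104 0.183] [0.695 0.068 0.178] [0.73  0.14  0.187]
scene red [271 247   8   7  39] [ 0.545 -0.072  0.091] [ 0.537 -0.08   0.088] [ 0.553 -0.063  0.094]
scene red [144 257  26  29 279] [ 0.381 -0.288  0.025] [ 0.329 -0.297  0.019] [ 0.427 -0.277  0.031]
scene orange [276 145  46  19 111] [0.446 0.071 0.224] [0.438 0.017 0.221] [0.455 0.136 0.226]
scene yellow [331 133   6   4  19] [0.451 0.176 0.235] [0.445 0.172 0.231] [0.458 0.183 0.238]
scene black [291 175  36  17  83] [0.488 0.071 0.168] [0.481 0.026 0.164] [0.496 0.123 0.171]
scene black [416 208  10   9  28] [0.64  0.337 0.023] [0.62  0.334 0.016] [0.646 0.344 0.028]
scene black [272 210  12  15 163] [0.418 0.035 0.027] [0.398 0.02  0.004] [0.43  0.052 0.034]
scene black [404 228  13  12  71] [0.666 0.259 0.017] [0.654 0.24  0.014] [0.675 0.278 0.02 ]
scene black [232 271   9   8  28] [ 0.506 -0.15   0.021] [ 0.487 -0.154  0.015] [ 0.508 -0.143  0.03 ]
scene black [251 298  11   9  28] [ 0.596 -0.16   0.024] [ 0.576 -0.163  0.014] [ 0.598 -0.15   0.028]
top red [212 119  33  18 285] [0.71  0.104 0.183] [ 0.454 -0.011  0.178] [0.729 0.139 1.091]
top red [134 184   6  20  73] [0.588 0.346 0.033] [ 0.454 -0.011  0.028] [0.61  0.351 1.091]
top red [305 205   8   8  48] [ 0.545 -0.071  0.09 ] [ 0.537 -0.081  0.087] [ 0.554 -0.064  0.094]
top red [392 261   8  41 258] [ 0.379 -0.286  0.025] [ 0.329 -0.295  0.019] [ 0.454 -0.011  1.091]
top black [166 162  16  15  49] [0.64  0.252 0.016] [0.633 0.241 0.012] [0.668 0.279 0.021]
top black [219 229  17   3  26] [0.492 0.106 0.168] [0.49  0.088 0.165] [0.494 0.122 0.171]
```

View pics/scene0c.png

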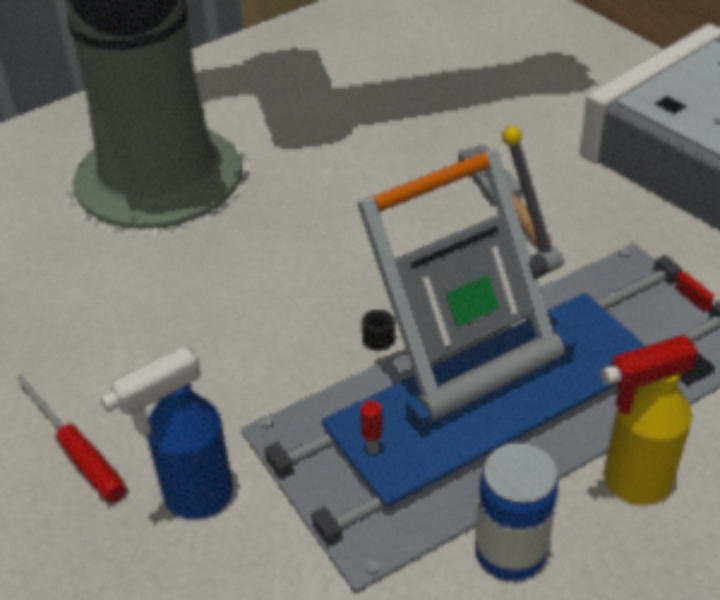

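View pics/top0c.png

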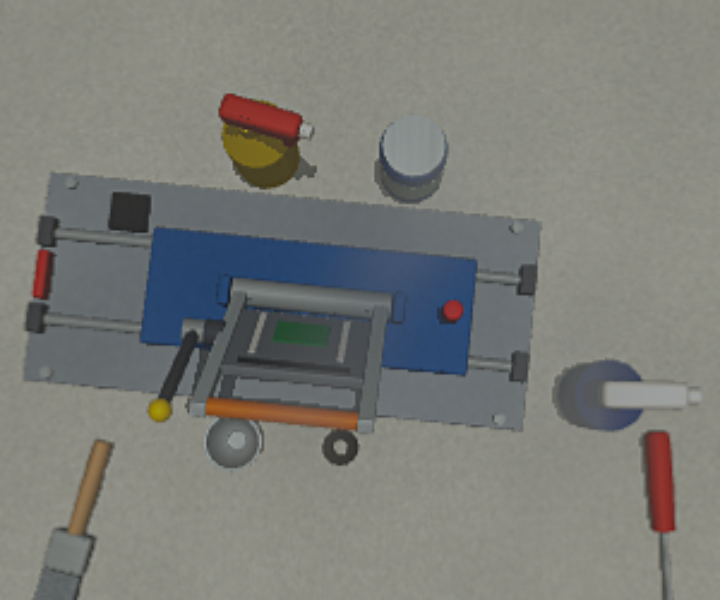

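The pictures show the knob, bar, yellow foot and stop clearly, and both views agree within about 2 mm. Next I work out the station yaw and the first target.

Add to h.py:
```python
def goto(X,yaw,st=None):
    "shift and turn in tool axes from the present pose to TCP X, tool down with yaw"
    st=st or robot.get_state();R0=Rn.from_euler('xyz',st['orientation'])
    print('pos',np.round(st['tool_pos'],4),'d',np.round(R0.inv().apply(np.array(X)-st['tool_pos']),4),'rot',np.round((R0.inv()*Rn.from_euler('xyz',[np.pi,0,yaw])).as_rotvec(),4))
```

Run:
```python
from h import *
W=np.load('topW.npy');im=cv2.imread('pics/top0.png').astype(int);b,g,r=im[...,0],im[...,1],im[...,2]
m=(W[...,0]>.4)&(W[...,0]<.75)&(abs(W[...,1])<.4)&(abs(W[...,2]-.008)<.004)
k,l,s,_=cv2.connectedComponentsWithStats(m.astype('uint8'));
m=(W[...,2]>.024)&(W[...,2]<.036)&(b>r+40)&(W[...,0]>.4)&(W[...,0]<.67)&(abs(W[...,1])<.3)
q=W[m][:,:2];print('carriage',cv2.minAreaRect((q*1000).astype('float32')))
for c in('scene','top'):
    W=np.load(c+'W.npy');im=cv2.imread(f'pics/{c}0.png').astype(int);b,g,r=im[...,0],im[...,1],im[...,2]
    m=(r>g*1.5)&(g>b*1.3)&(r>100)&(abs(W[...,2]-.222)<.012)&(abs(W[...,0]-.446)<.03)&(W[...,1]<.16)
    w=W[m];d=np.polyfit(w[:,1],w[:,0],1);print(c,'bar',m.sum(),d,w.mean(0),w.min(0),w.max(0))
    m=(r>g*.9)&(g>b*1.5)&(r>80)&(abs(W[...,2]-.23)<.015)&(abs(W[...,0]-.45)<.03)&(W[...,1]>.16);print('foot',m.sum(),W[m].mean(0),W[m].max(0))
for y in(-1.6,1.54,-1.49,1.65): goto([.136,.533,.37],y)
```

```text
carriage ((560.0028076171875, 71.61181640625), (333.7352294921875, 118.5329818725586), 84.30647277832031)
scene bar 294 [0.09873528 0.44206115] [0.44964133 0.07677283 0.22172445] [0.43759724 0.01424483 0.21571914] [0.45985247 0.14073042 0.22732538]
foot 49 [0.45222109 0.17510949 0.23149182] [0.45946024 0.18311263 0.23767479]
top bar 416 [0.10530052 0.43821341] [0.44669108 0.08050928 0.22228789] [0.43450165 0.01633054 0.21586007] [0.45816413 0.14015074 0.22668442]
foot 77 [0.44932288 0.17686467 0.23254148] [0.45802208 0.18549754 0.23803759]
pos [0.1365 0.5328 0.3039] d [ 0.0005  0.0001 -0.0661] rot [-0.     -0.     -1.7924]
pos [0.1365 0.5328 0.3039] d [ 0.0005  0.0001 -0.0661] rot [-0.      0.      1.3508]
pos [0.1365 0.5328 0.3039] d [ 0.0005  0.0001 -0.0661] rot [-0.     -0.     -1.9024]
pos [0.1365 0.5328 0.3039] d [ 0.0005  0.0001 -0.0661] rot [-0.      0.      1.2408]
```

Station yaw is about -0.10 rad. I go up and over to above the knob with the tool's y axis along station x.

The manual's scale: turns go in shares of 2 rad. Converting my numbers, 1.42 rad / 2 = 0.71.

>>> tcp_steps(
  motion="0,0,-0.06,0,0,0.09 | -0.05,-0.045,-0.1,0,0,0.18 | -0.1,-0.09,-0.1,0,0,0.27 | -0.145,-0.13,-0.1,0,0,0.36 | -0.19,-0.17,-0.1,0,0,0.45 | -0.235,-0.21,-0.1,0,0,0.54 | -0.28,-0.25,-0.1,0,0,0.63 | -0.325,-0.29,-0.1,0,0,0.71",
  finger_gap=0.06,
  squeeze=30,
)

```text
clock: 2.8
tool_pos: [0.3761, 0.1754, 0.4042]
orientation: [3.14, -0.001, 1.465]
force: [1.8, 1.1, 0.9]
opening: 0.06
gripper_force: 0.0
```

Run:
```python
from h import *
goto([.545,-.0715,.33],1.471)
goto([.545,-.0715,.127],1.471)
```

```text
pos [0.3761 0.1754 0.4042] d [-0.2278  0.1938  0.0743] rot [ 0.0011 -0.0006 -0.0055]
pos [0.3761 0.1754 0.4042] d [-0.228   0.1936  0.2773] rot [ 0.0011 -0.0006 -0.0055]
```

Converted, -0.005 rad / 2 = -0.0025.

>>> tcp_steps(
  motion="-0.045,0.039,0,0,0,0 | -0.09,0.078,0,0,0,0 | -0.137,0.116,0.02,0,0,0 | -0.182,0.155,0.04,0,0,0 | -0.228,0.194,0.06,0,0,0 | -0.228,0.194,0.11,0,0,-0.0025 | -0.228,0.194,0.16,0,0,-0.0025 | -0.228,0.194,0.16,0,0,-0.0025",
)

```text
clock: 3.8
tool_pos: [0.5429, -0.0686, 0.2404]
orientation: [-3.133, -0.001, 1.475]
force: [-0.5, 0.2, 0.1]
opening: 0.0598
gripper_force: 0.0
```

Run:
```python
from h import *
s=robot.get_state();p=robot.camera('wrist');save(p,'w1.png');W=cloud(p,s);i=p['frame'].astype(int)
m=(i[...,0]>110)&(i[...,1]<70)&(i[...,2]<70)&(abs(W[...,0]-.545)<.05)&(abs(W[...,1]+.07)<.05)
w=W[m];print(m.sum(),w.mean(0),w.min(0),w.max(0));t=w[w[:,2]>w[:,2].max()-.006];print('top',t.mean(0),(t.min(0)+t.max(0))/2)
goto([.545,-.0715,.127],1.471)
```

```text
226 [ 0.54439447 -0.07201821  0.08858469] [ 0.53669657 -0.11410747  0.00727544] [ 0.55178065 -0.06527502  0.09122026]
top [ 0.54443638 -0.07146645  0.0896642 ] [ 0.54423861 -0.0740236   0.08932369]
pos [ 0.5447 -0.0689  0.2432] d [-0.0027  0.0009  0.1162] rot [-0.0033 -0.0005  0.0047]
```

View pics/w1.png

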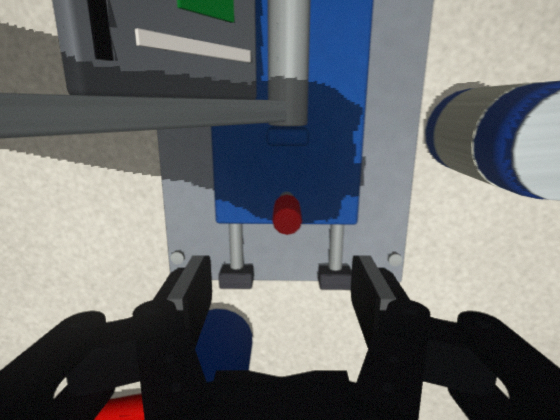

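The knob (287,215) stands centred between the open fingers, nothing else is in the way. Down and close.

>>> tcp_steps(
  motion="-0.003,0,0.05,0,0,0 | -0.003,0,0.1,0,0,0 | -0.003,0,0.115,0,0,0 | -0.003,0,0.115,0,0,0",
)

```text
clock: 4.35
tool_pos: [0.5463, -0.0721, 0.1302]
orientation: [3.14, 0.0, 1.476]
force: [0.8, -0.2, 1.2]
opening: 0.0598
gripper_force: 0.0
```

>>> tcp_steps(
  motion="0,0,0,0,0,0 | 0,0,0,0,0,0 | 0,0,0,0,0,0 | 0,0,0,0,0,0",
  finger_gap=0,
  squeeze=30,
)

```text
clock: 4.85
tool_pos: [0.5449, -0.0721, 0.1305]
orientation: [-3.141, 0.001, 1.476]
force: [-4.0, 1.2, 8.2]
opening: 0.0187
gripper_force: 29.9
```

```bash
python3 -c "
from h import *
print(robot.get_state()['tool_pos'])"
```

```text
[ 0.54487631 -0.0721058   0.13050721]
```

>>> tcp_steps(
  motion="0.015,0,0,0,0,0 | 0.035,0,0,0,0,0 | 0.055,0,0,0,0,0 | 0.075,0.0005,0,0,0,0 | 0.095,0.0005,0,0,0,0 | 0.115,0.0005,0,0,0,0 | 0.125,0.0005,0,0,0,0 | 0.125,0.0005,0,0,0,0",
)

```text
clock: 5.85
tool_pos: [0.558, 0.0519, 0.1298]
orientation: [3.141, 0.0, 1.475]
force: [0.3, -0.1, -0.6]
opening: 0.0007
gripper_force: 0.0
```

>>> tcp_steps(
  motion="0.005,0,0,0,0,0 | 0.01,0,0,0,0,0 | 0.014,0,0,0,0,0 | 0.014,0,0,0,0,0",
)

```text
clock: 6.35
tool_pos: [0.5591, 0.0652, 0.1291]
orientation: [3.141, 0.005, 1.476]
force: [-1.0, -6.2, 2.7]
opening: 0.0
gripper_force: 3.1
```

Run:
```python
from h import *
p=robot.camera('scene');save(p,'s2.png');cv2.imwrite('pics/s2c.png',cv2.resize(p['frame'][100:310,180:460,::-1],(800,600)))
for c in('scene','top'):
    p=p if c=='scene' else robot.camera(c);W=cloud(p);i=p['frame'].astype(int)
    m=(i[...,0]>110)&(i[...,1]<70)&(i[...,2]<70)&(abs(W[...,0]-.555)<.03)&(abs(W[...,1])<.15);print(m.sum(),W[m].mean(0) if m.any() else 0)
    find(p,'handle')
```

```text
30 [0.55538852 0.02733857 0.09127233]
handle 0.2 [358. 215.] 5559 med [0.567 0.19  0.033] [0.497 0.016 0.028] [0.626 0.322 0.174]
24 [0.55569192 0.02745043 0.09057861]
handle 0.61 [165. 243.] 101 med [0.46  0.222 0.223] [0.454 0.208 0.218] [0.466 0.238 0.226]
```

View pics/s2c.png

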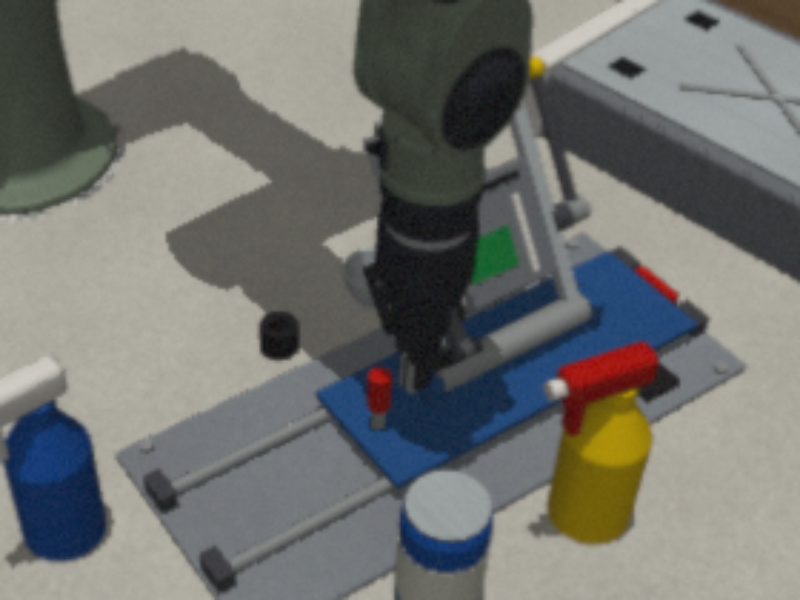

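The grip slipped off the knob (now at crop (378,395), world y 0.027, some 40 mm short). I go over and behind it, and push it with the closed fingers.

>>> tcp_steps(
  motion="-0.005,0,0,0,0,0 | -0.008,0,-0.055,0,0,0 | -0.045,0,-0.055,0,0,0 | -0.079,0,-0.055,0,0,0 | -0.082,0,-0.055,0,0,0 | -0.082,0,-0.02,0,0,0 | -0.082,0,0.002,0,0,0 | -0.082,0,0.002,0,0,0",
  finger_gap=0,
  squeeze=30,
)

```text
clock: 7.55
tool_pos: [0.5498, -0.0142, 0.1252]
orientation: [-3.137, -0.001, 1.477]
force: [0.6, -0.2, -0.6]
opening: -0.0001
gripper_force: 0.0
```

>>> tcp_steps(
  motion="0.015,0,0,0,0,0 | 0.025,0,0,0,0,0 | 0.035,0,0,0,0,0 | 0.045,0,0,0,0,0 | 0.05,0,0,0,0,0 | 0.05,0,0,0,0,0",
)

```text
clock: 8.3
tool_pos: [0.5546, 0.0127, 0.1285]
orientation: [3.141, 0.059, 1.46]
force: [-11.5, -79.4, 5.8]
opening: -0.0002
gripper_force: 40.0
```

>>> tcp_steps(
  motion="-0.04,0,0,0,0,0 | -0.06,0,0,0,0,0 | -0.06,0,-0.06,0,0,0 | -0.06,0,-0.12,0,0,0 | -0.06,0,-0.18,0,0,0",
)

```text
clock: 8.93
tool_pos: [0.5503, -0.0239, 0.3094]
orientation: [3.141, -0.001, 1.477]
force: [1.0, 0.1, 0.3]
opening: 0.0001
gripper_force: 0.0
```

Run:
```python
from h import *
for c in('scene','top'):
    p=robot.camera(c);W=cloud(p);i=p['frame'].astype(int);save(p,c+'3.png');np.save(c+'W3.npy',W)
    m=(i[...,0]>110)&(i[...,1]<70)&(i[...,2]<70)&(abs(W[...,0]-.555)<.03)&(abs(W[...,1])<.15)&(W[...,2]>.07);print(m.sum(),W[m].mean(0) if m.any() else 0)
    r,g,b=i[...,0],i[...,1],i[...,2]
    m=(b>r+40)&(abs(W[...,2]-.03)<.006)&(W[...,0]>.45)&(W[...,0]<.67)&(abs(W[...,1])<.4);q=W[m];print('car',cv2.minAreaRect((q[:,:2]*1000).astype('float32')),np.percentile(q@[.0995,.995,0],[1,99]))
    m=(r>110)&(g<70)&(b<70)&(W[...,1]>.25);print('stop',W[m].mean(0),np.percentile(W[m]@[.0995,.995,0],[2,98]))
p=cv2.imread('pics/scene3.png');cv2.imwrite('pics/s3c.png',cv2.resize(p[100:310,180:460],(800,600)))
```

```text
0 0
car ((556.5369873046875, 41.269134521484375), (602.018798828125, 121.8589096069336), 84.0999526977539) [-0.19018381  0.3925759 ]
stop [0.58791398 0.34386982 0.03404735] [0.39572612 0.4047246 ]
0 0
car ((575.66796875, 224.455322265625), (231.7639617919922, 118.19063568115234), 84.52571868896484) [0.16853411 0.39406141]
stop [0.58697673 0.34514812 0.03253782] [0.39720222 0.40712782]
```

View pics/s3c.png

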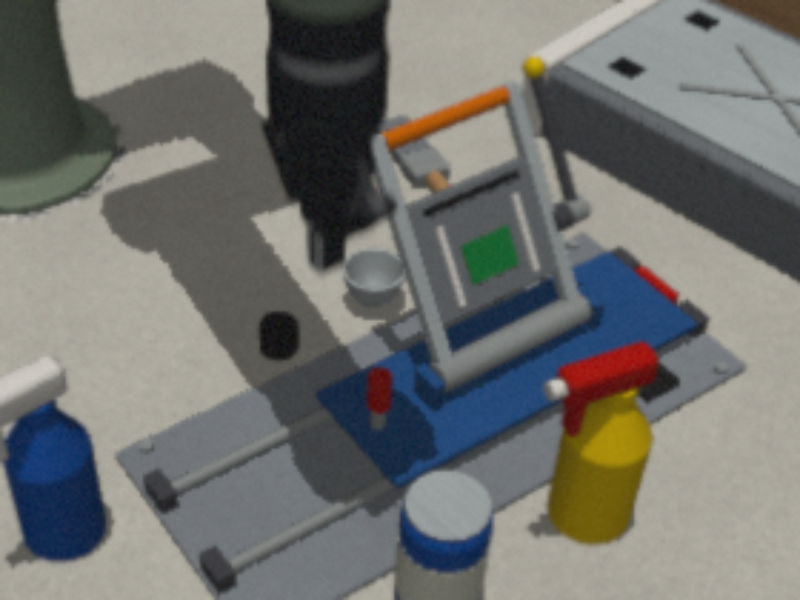

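Carriage edge (0.394) meets the stop (0.396), and 80 N did not move it further, so it is at the stop. The frame still leans and the kickstand is folded, with the foot at crop (535,65). Next is the start of the flip.

Run:
```python
from h import *
p=robot.camera('scene');W=cloud(p);i=p['frame'].astype(int);r,g,b=i[...,0],i[...,1],i[...,2]
m=(r>g*.9)&(g>b*1.5)&(r>80)&(abs(W[...,2]-.23)<.015)&(abs(W[...,0]-.46)<.03)&(W[...,1]>.25);print(m.sum(),W[m].mean(0))
m=(r>g*1.5)&(g>b*1.3)&(r>100)&(abs(W[...,2]-.222)<.012)&(abs(W[...,0]-.456)<.03)&(W[...,1]<.26);print(m.sum(),W[m].mean(0))
goto([.411,.288,.28],1.471)
```

```text
43 [0.46165962 0.29741925 0.23075434]
256 [0.46023234 0.17691958 0.22168975]
pos [ 0.5524 -0.0242  0.3114] d [ 0.2977 -0.1701  0.0299] rot [ 0.0088 -0.0001  0.0067]
```

Run:
```python
from h import *
for c in('scene','top'):
    W=np.load(c+'W3.npy');i=cv2.imread(f'pics/{c}3.png').astype(int);r,g,b=i[...,2],i[...,1],i[...,0]
    m=(r>g*.9)&(g>b*1.5)&(r>80)&(abs(W[...,2]-.23)<.02)&(abs(W[...,0]-.46)<.04)&(W[...,1]>.24)&(W[...,1]<.4);print(c,m.sum(),np.percentile(W[m],[5,25,50,75,95],axis=0).round(3).tolist() if m.any() else 0)
```

```text
scene 46 [[0.456, 0.248, 0.224], [0.46, 0.272, 0.227], [0.464, 0.276, 0.231], [0.466, 0.28, 0.234], [0.468, 0.284, 0.236]]
top 85 [[0.452, 0.241, 0.222], [0.456, 0.273, 0.23], [0.46, 0.277, 0.233], [0.464, 0.281, 0.234], [0.468, 0.286, 0.236]]
```

>>> tcp_steps(
  motion="0,0,-0.06,0,0,0 | 0.04,-0.045,-0.06,0,0,0 | 0.09,-0.08,-0.06,0,0,0 | 0.14,-0.115,-0.06,0,0,0 | 0.19,-0.15,-0.06,0,0,0 | 0.245,-0.17,-0.06,0,0,0 | 0.298,-0.17,-0.06,0,0,0 | 0.298,-0.17,-0.06,0,0,0",
  finger_gap=0,
  squeeze=30,
)

```text
clock: 10.07
tool_pos: [0.408, 0.2911, 0.3656]
orientation: [-3.14, -0.0, 1.482]
force: [0.3, -0.1, -0.7]
opening: 0.0002
gripper_force: 0.0
```

Run:
```python
from h import *
s=robot.get_state();p=robot.camera('wrist');save(p,'w4.png');W=cloud(p,s);i=p['frame'].astype(int);r,g,b=i[...,0],i[...,1],i[...,2]
m=(r>g*.9)&(g>b*1.6)&(r>100)&(W[...,2]>.2)&(W[...,2]<.26);print(m.sum(),np.percentile(W[m],[5,50,95],axis=0).round(3) if m.any() else 0)
goto([.411,.288,.28],1.471)
```

```text
1075 [[0.452 0.228 0.219]
 [0.459 0.275 0.23 ]
 [0.466 0.287 0.235]]
pos [0.408  0.2894 0.3655] d [-0.001   0.0033  0.0855] rot [-0.0021  0.001   0.0093]
```

View pics/w4.png

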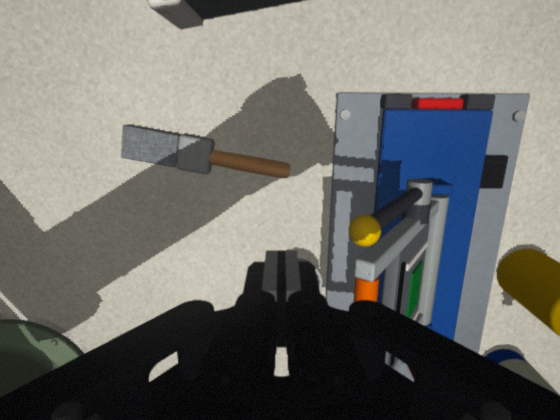

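The foot (365,230) is ahead of the closed fingers at world (0.461, 0.277). Down and sweep along station +x.

>>> tcp_steps(
  motion="-0.001,0,0.045,0,0,0 | -0.001,0,0.083,0,0,0 | -0.001,0.02,0.083,0,0,0 | -0.001,0.04,0.083,0,0,0 | -0.001,0.06,0.083,0,0,0 | -0.001,0.08,0.083,0,0,0 | -0.001,0.1,0.083,0,0,0 | -0.001,0.115,0.083,0,0,0",
)

```text
clock: 11.12
tool_pos: [0.5262, 0.2748, 0.2871]
orientation: [3.135, -0.002, 1.474]
force: [1.0, -0.1, 9.4]
opening: 0.0
gripper_force: 4.0
```

>>> tcp_steps(
  motion="0,0.015,0,0,0,0 | 0,0.03,0,0,0,0 | 0,0.03,0,0,0,0 | 0,-0.01,0,0,0,0 | 0,-0.05,0,0,0,0",
)

```text
clock: 11.75
tool_pos: [0.4721, 0.2797, 0.2829]
orientation: [-3.139, 0.001, 1.475]
force: [-1.2, 0.2, -0.1]
opening: -0.0001
gripper_force: 0.0
```

Run:
```python
from h import *
p=robot.camera('scene');save(p,'s5.png');cv2.imwrite('pics/s5c.png',cv2.resize(p['frame'][100:310,180:460,::-1],(800,600)))
```

```text
(no output)
```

View pics/s5c.png

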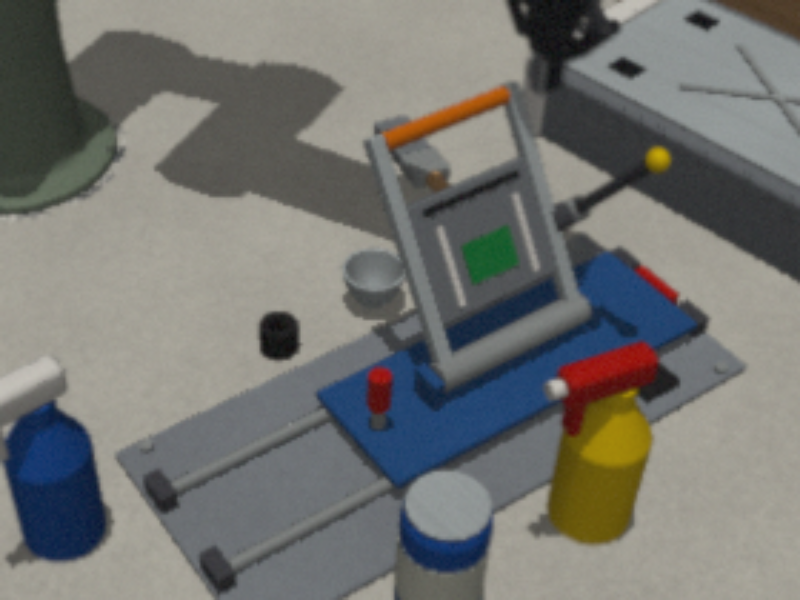

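The kickstand is past top centre and falling (foot at (658,158)). Next, to above the bar with the fingers open.

>>> tcp_steps(
  motion="0,-0.01,-0.045,0,0,0 | -0.02,-0.005,-0.07,0,0,0 | -0.06,-0.005,-0.07,0,0,0 | -0.103,-0.005,-0.07,0,0,0 | -0.103,-0.005,-0.07,0,0,0 | -0.103,-0.005,-0.07,0,0,0",
  finger_gap=0.06,
  squeeze=60,
)

```text
clock: 12.55
tool_pos: [0.4588, 0.1783, 0.3538]
orientation: [-3.141, -0.0, 1.475]
force: [0.6, 0.7, 0.9]
opening: 0.0598
gripper_force: 0.0
```

Run:
```python
from h import *
s=robot.get_state();p=robot.camera('wrist');save(p,'w6.png');W=cloud(p,s);i=p['frame'].astype(int);r,g,b=i[...,0],i[...,1],i[...,2]
m=(r>g*1.5)&(g>b*1.3)&(r>100)&(abs(W[...,2]-.22)<.015);w=W[m];print(m.sum(),np.percentile(w,[2,50,98],axis=0).round(3));xs=w@[.995,-.0995,0];print('xs',np.percentile(xs,[2,50,98]), 'model',np.dot([.457,.1775],[.995,-.0995]))
goto([.457,.1775,.270],1.471)
p=robot.camera('scene');save(p,'s6.png')
a=np.vstack([p['frame'][100:310,180:460,::-1]]);b=cv2.imread('pics/w6.png');cv2.imwrite('pics/c6.png',np.hstack([cv2.resize(a,(400,300)),cv2.resize(b,(400,300))]))
```

```text
4189 [[0.445 0.119 0.219]
 [0.456 0.182 0.222]
 [0.466 0.239 0.224]]
xs [0.42923139 0.43565091 0.44210144] model 0.43705375
pos [0.4589 0.1787 0.3537] d [-0.0014 -0.0018  0.0837] rot [-0.0004 -0.0003  0.0051]
```

View pics/c6.png

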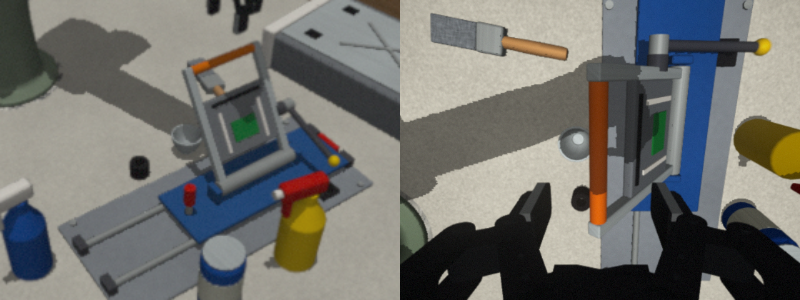

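The bar lies between the fingers (right picture, column ~598) and the kickstand has dropped behind the frame. Down and grip.

>>> tcp_steps(
  motion="0,-0.003,0.045,0,0,0 | 0,-0.003,0.084,0,0,0 | 0,-0.003,0.084,0,0,0",
)

```text
clock: 13.02
tool_pos: [0.4542, 0.1789, 0.2674]
orientation: [-3.136, 0.002, 1.477]
force: [0.2, 0.1, -0.2]
opening: 0.0599
gripper_force: 0.0
```

>>> tcp_steps(
  motion="0,0,0,0,0,0 | 0,0,0,0,0,0 | 0,0,0,0,0,0 | 0,0,0,0,0,0 | 0,0,0,0,0,0",
  finger_gap=0,
  squeeze=60,
)

```text
clock: 13.65
tool_pos: [0.4564, 0.179, 0.2712]
orientation: [3.14, -0.002, 1.476]
force: [-3.2, 2.0, 6.3]
opening: 0.0141
gripper_force: 58.5
```

Run:
```python
from h import *
p=robot.camera('scene');W=cloud(p);i=p['frame'].astype(int);r,g,b=i[...,0],i[...,1],i[...,2]
m=(r>g*.9)&(g>b*1.5)&(r>80)&(W[...,1]>.22)&(W[...,1]<.4)&(W[...,0]>.55)&(W[...,2]>.03);w=W[m]
print('foot',m.sum(),np.median(w,0) if len(w) else 0,'expected at 2.53',np.array([.5315,.2706,.118])+.13*np.array([.995*np.sin(1.93),-.0995*np.sin(1.93),np.cos(1.93)]))
t=np.linspace(.1,.6,6);x=.2*(np.sin(.6)-np.sin(.6-t));z=.2*(np.cos(.6-t)-np.cos(.6));print(np.c_[t,x,z].round(4))
```

```text
foot 634 [0.92505061 0.29669145 0.14143799] expected at 2.53 [0.6525945  0.25849055 0.07230125]
[[0.1    0.017  0.0104]
 [0.2    0.035  0.0191]
 [0.3    0.0538 0.026 ]
 [0.4    0.0732 0.0309]
 [0.5    0.093  0.0339]
 [0.6    0.1129 0.0349]]
```

Run:
```python
from h import *
for c in('scene','top'):
    p=robot.camera(c);W=cloud(p);i=p['frame'].astype(int);r,g,b=i[...,0],i[...,1],i[...,2]
    m=(r>g*.9)&(g>b*1.5)&(r>80)&(W[...,1]>.22)&(W[...,1]<.4)&(W[...,0]>.6)&(W[...,0]<.7)&(W[...,2]>.03)&(W[...,2]<.13);w=W[m]
    print('foot',m.sum(),np.median(w,0) if len(w) else 0)
    if c=='scene':
        m=(r>g*1.5)&(g>b*1.3)&(r>100)&(abs(W[...,2]-.222)<.015)&(abs(W[...,0]-.456)<.03)&(W[...,1]<.26);print('bar',m.sum(),W[m].mean(0))
```

```text
foot 49 [0.65542648 0.25765451 0.07973664]
bar 111 [0.45786356 0.15214512 0.22182164]
foot 43 [0.65340669 0.25757613 0.08048846]
```

The foot sits at its fully-down position (0.654, 0.258, ~0.072). I raise along the arc, in station x and z.

>>> tcp_steps(
  motion="0,0.008,-0.0055,0,0,0 | 0,0.017,-0.0104,0,0,0 | 0,0.026,-0.015,0,0,0 | 0,0.035,-0.0191,0,0,0 | 0,0.044,-0.023,0,0,0 | 0,0.0538,-0.026,0,0,0 | 0,0.0635,-0.0287,0,0,0 | 0,0.0732,-0.0309,0,0,0",
)

```text
clock: 14.8
tool_pos: [0.5282, 0.1717, 0.3024]
orientation: [-3.14, -0.001, 1.476]
force: [-9.3, 0.4, 11.9]
opening: 0.0137
gripper_force: 62.7
```

>>> tcp_steps(
  motion="0,0.01,-0.0016,0,0,0 | 0,0.02,-0.003,0,0,0 | 0,0.03,-0.0038,0,0,0 | 0,0.04,-0.004,0,0,0 | 0,0.04,-0.004,0,0,0 | 0,0.04,-0.004,0,0,0",
)

```text
clock: 15.55
tool_pos: [0.5682, 0.1677, 0.3052]
orientation: [-3.14, 0.0, 1.476]
force: [-4.7, 0.5, 4.1]
opening: 0.0141
gripper_force: 64.6
```

Run:
```python
from h import *
B=[];V=[]
for c in('scene','top'):
    p=robot.camera(c);W=cloud(p);i=p['frame'].astype(int);r,g,b=i[...,0],i[...,1],i[...,2];save(p,c+'7.png')
    if c=='scene': cv2.imwrite('pics/s7c.png',cv2.resize(p['frame'][100:310,180:460,::-1],(800,600)))
    m=(r>g*1.5)&(g>b*1.3)&(r>100)&(abs(W[...,2]-.25)<.03)&(abs(W[...,0]-.565)<.05)&(W[...,1]<.26)&(W[...,1]>.09);print('bar',m.sum(),W[m].mean(0))
s=robot.get_state();print(s['tool_pos'],np.dot(s['tool_pos'][:2],[.995,-.0995]),'hub xs',np.dot([.568,.1665],[.995,-.0995]))
```

```text
bar 122 [0.56798652 0.13005311 0.25702857]
bar 161 [0.56353143 0.12909199 0.25766367]
[0.5681802  0.16770318 0.30515959] 0.5486528351999587 hub xs 0.54859325
```

View pics/s7c.png

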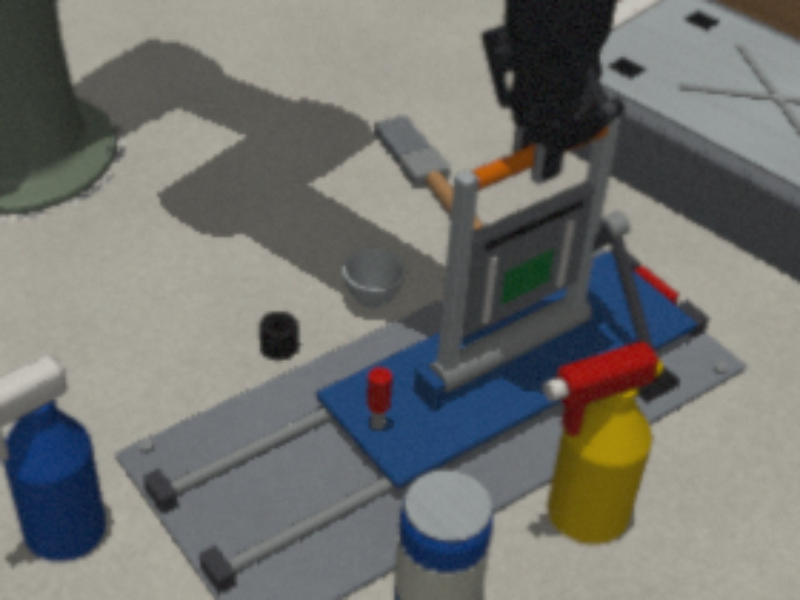

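The frame stands upright, the bar is in the fingers, the kickstand foot is at the pad and the carriage is at the stop. Settle and hand in.

>>> tcp_steps(
  motion="0,0,0,0,0,0 | 0,0,0,0,0,0 | 0,0,0,0,0,0 | 0,0,0,0,0,0",
)

```text
clock: 16.15
tool_pos: [0.5681, 0.1677, 0.3051]
orientation: [-3.14, 0.0, 1.476]
force: [-5.1, 0.6, 4.3]
opening: 0.0141
gripper_force: 64.6
```

```bash
python3 -c "
from rig import robot
print(robot.hand_in())"
```

```text
the job is handed in; nothing more can be done
None
```

I handed the job in at 16.15 s, but the hand-in returned no verdict; by my measurements the carriage is at the red stop, the kickstand is fully down behind the frame, and the frame is upright with its orange bar gripped at about 65 N (the first grip on the knob slipped, so I pushed it with closed fingers to confirm the carriage was at the stop).

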